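# Reset the registration stop and hold it four clicks out

### The arm

A 6-joint arm with a two-finger parallel gripper is mounted at the origin on the work surface. World frame = base frame: x ahead of the robot, y to its left, z up, the work surface at z = 0. Lengths are in mm, angles in rad, forces in N, time in s.
With the tool pointing down it reaches from about 350 to 875 mm from the base axis. Payload 4.2 kg.
Tool frame: the origin (TCP) lies midway between the tips of the shut fingers; the grasp point (between the pads) lies 19 mm behind it (arm.grip_depth is the distance from the TCP to the grasp point, in mm); z points along the fingers, x is the direction in which the jaws open and shut, and the axes are right-handed (so a half turn about z gives the same grasp; the last joint's range is limited). The gripper opens to 85 mm and grips with 20 to 120 N. Pads are 22 mm wide; open, the fingers measure 114 mm over their backs; the gripper's body (76 mm by 85 mm) begins 54 mm behind the grasp point. The pads swing forward as they close: fully open they stand 13 mm farther back than shut.
Start: joints at [1.376, 0.385, 0.008, 0, -1.194, -0.259], TCP at [273.956, 561.736, 231.312] pointing down, gripper open.
Joint ranges: [-3.14, 3.14], [-1.21, 2.06], [-1.07, 1.41], [-3.16, 2.05], [-2.99, -0.16], [-3.1, 3.1]. Speed limits (rad/s): [2.79, 2.79, 3.14, 3.14, 3.14, 3.14].

### API

Orientations are given as a unit quaternion [x, y, z, w].
In Python, from bench import arm, eyes, find_in, silhouettes gives the robot as it stands. The module is installed in compiled form; this text tells all that it offers.
- The arm moves only by the tool play_rows, never from a script. Its arguments are lists of equal length, an entry for each row: "offset": the shift along the world's x, y, z in mm, a list of three; "turn": the turn about the world's z in rad. In form: {"offset": [[x, y, z], ...], "turn": [turn, ...]}. A call has 1 to 12 rows; each row shifts and turns the pose as measured when the row begins; what a row does not reach is not made up. A row lasts 1/10 s, in which the tool goes at most 50 mm and 8.59 degrees, less where a joint would pass 70% of its speed; a pose out of reach is approached as far as the arm can. A call is refused whole if a number of a shift passes 50 or a number of a turn 0.15, either way. A call with a gripper value outside its range is refused whole. "grip" is the gripper's target within -1 to 1 (fully open at 1, half-way at 0, shut at -1), set as the call begins (left out, the last holds). The fingers move at their own pace and stop on an object; the grip force is fixed at half the most. Time passes only in rows, so rows that do not move let the fingers close. It gives the time, the measured TCP pose, the force and the opening at its end, in the units of the state.
- arm.read_state(): the state, without advancing time (a new reading comes with each control period).
- eyes.get_image(name): name is "side" or "top"; returns (picture, depth): 420x560x3 uint8, red, green, blue; 420x560 float32, mm along the optical axis (not along the pixel's ray), 0 where there is no reading.
- eyes.camera_params(name): a dict with "camera_matrix" (3x3 intrinsics, pixels), "camera_from_world" (4x4, takes a point from world to camera coordinates). Camera axes: x right, y down, z forward; pixel columns grow to the right and rows downward; lengths in mm; the calibration is good to about 2 mm. A picture is of the moment at which its call begins. camera_params takes no time and is no camera call.
- arm.job_done(): hands the job in, once; it reports no verdict.
Trained networks look in the newest picture that a camera, given by its name, has taken for a name from the list of things; names that differ only in an ending like _2 or _b are one class to them, and where a whole thing is asked for, a point or a joint stands for the part that bears it (a point fixed in the world has none). Each returns a list of dicts, best first, with "score" (0 to 1); they miss things now and then, are a little off and sometimes report something else, mostly with a low value. They report only what shows in the picture. A call takes as long as a camera call.
- find_in(camera, query): "bbox" ([centre column, centre row, width, height] in pixels, round what is visible of it).
- silhouettes(camera, query): "mask" (420x560 bool, what is visible of it) and "bbox" ([centre column, centre row, width, height] in pixels, round what is visible of it).
The state is a dict: "clock": time; "joints": joint angles; "joint_vel": joint speeds; "joint_efforts": joint torques, N m; "position": TCP position; "ee_rot": TCP orientation; "contact_force": force on the tool from outside, world axes, zero at the start; "wrist_torque": the same for the moment, N m; "gripper_width": finger opening in mm.
Only numpy, scipy, OpenCV 4.12 (cv2) and the standard library are available. Lean on these libraries where they do the work, as an engineer would, in place of code of your own. Each camera call takes 0.05 s, during which the arm holds its last target. There are 200 camera calls.

### The job

On the screen-printing bench, press the ratchet unit's spring pedal right down to its stop so that the lever swings back home, and let the pedal come up again. Then take the lever by its upright knob and wind it exactly four clicks on from home, feeling each click, and keep hold of the knob there, with the pawl dropped into the fourth notch: your program finishes while still holding the knob. Leave the ink jar and the squeegee beside the unit where they are.

Things in the scene. Friction and masses are not known exactly. Their poses are not given: they have to be found in the camera images.
- unit: The ratchet unit, bolted down: grey base plate 200 x 360 x 12 mm on the table. Origin: on the table on the lever's vertical pivot axis; z up. The base plate reaches from y -220 to +140 mm in this frame, the pedal is on its -y side, the lever sweeps over its +y side, a flat aluminium stop bar slides out along +x. The unit's yaw differs at each start.
- lever (a joint): Angle of the flat steel ratchet lever about the unit's z, rad: 0 = home, growing anticlockwise seen from above, end of travel 1.36. At 0 it points 0.698 rad from the unit's +x towards its +y. Clicks come every 0.2 rad: seated in notch k it reads 0.2 k - 0.01. It starts in notch 5. A return spring always pulls it home (about 2 N at the knob); the pawl holds the last notch passed.
- pawl (a joint): Lift of the steel spring pawl, m: 0 to 0.0015 = dropped into a notch; it rises to about 0.004 along each tooth and snaps back as the tooth passes (the click). The pressed pedal pulls it out to about 0.010. It slides away from the wheel along the unit's -y.
- pedal (a joint): Angle of the spring pedal, rad: 0 = up, 0.32 = down on its stop. It springs up when let go. Pushing it down at the pad takes about 4 N at first and 10 to 12 N at the bottom; the stop is rigid.
- pedal_pad (a point): Centre of the top of the rubber pad (66 x 50 mm) on the steel pedal plate (80 mm wide, 100 mm long). Its hinge runs along the unit's x at unit y -105 mm, z 22 mm; the plate slopes up outward (unit -y) by 0.30 rad at rest and is level when down. The pad centre is 70 mm out from the hinge, about 50 mm above the table at rest, 26 mm when fully down; it moves with the pedal.
- knob_mid (a point): Point on the axis of the lever's round upright black knob, 105 mm above the table, 120 mm from the pivot axis. The knob is 26 mm in diameter, from 77 to 127 mm above the table (rounded at the top), and spins freely on the lever; the flat lever below it (20 mm wide) has its top at 76 mm. One click moves the knob 24 mm along its arc.
- pivot (a point): Point on the lever's pivot axis, 105 mm above the table, axes as the unit's. Winding on, the push needed at the knob climbs to about 6 N and drops sharply at each click, where the lever jumps ahead by itself a little; the tooth tips pass the pawl some 0.05 rad before the seated angle. Only the pressed pedal lets the lever go back. Each click drives the stop bar out 5 mm.
- ink_jar: Bystander: closed ink jar, 70 mm in diameter, 100 mm tall, standing left of the unit. Origin at the centre of its underside.
- squeegee: Bystander: wooden squeegee 200 mm long, about 55 mm wide, 22 mm high, lying right of the unit. Origin under the middle of its wooden handle, x along its length.

How it is judged (in metres and radians):
On the way, in this order (a step that is already met when the one before it is completed fails the run):
1. the pedal is down on its stop and the lever has swung home (value of joint pedal above 0.28 rad and value of joint lever below 0.06 rad), for 0.1 s.
2. the pedal is up again with the lever still home (value of joint pedal below 0.05 rad and value of joint lever below 0.12 rad), for 0.1 s.
3. the fingers have wound the lever past the third click (value of joint lever above 0.62 rad and contact force between the fingers and lever above 0.5 N).
At the end, for the whole second after the job is handed in: The lever stands still in the fourth notch (joint 0.72 to 0.93 rad) with the pawl dropped (lift under 3.5 mm), the pedal is up (under 0.05 rad), and the fingers hold the knob with more than 1 N (value of joint lever between 0.72 and 0.93 rad and value of joint pawl below 0.0035 m and velocity of joint lever between -0.1 and 0.1 rad/s and value of joint pedal below 0.05 rad and contact force between the fingers and lever above 1 N); the arm keeps its last pose, push and grip.
It fails at once if a bystander (ink jar, squeegee) is shifted more than 20 mm (distance of any of ink_jar, squeegee from where it was at the start of the episode above 0.02 m).
It also fails if it takes over 69 s, if anything falls off the work surface, if the arm or the gripper's body presses on something with over 40 N, if the wrist force passes 120 N, or if a joint passes its speed limit or range.

## Working session

There is one attempt and no reset: what is moved stays moved. The work goes in short steps, Python scripts to look and compute and a tool call to move; the robot and the scene stay as the last step left them, time stands still between calls to the robot, and variables do not carry over. Pictures are saved under pics/ and viewed, on a budget of 10 in all, crops included, one or two more only if the job needs it, and the job is handed in when it is done.

Besides the shell and the picture viewer there is one more tool, called after ">>>" as a command line: name --pt "numbers of a row" for each row, then --argument value for the rest. play_rows: Moves the arm, as the interface text tells. Its arguments: {"type":"object","properties":{"offset":{"type":"array","items":{"type":"array","items":{"type":"number"}}},"turn":{"type":"array","items":{"type":"number"}},"grip":{"type":"number"}},"required":["offset","turn"]}

```bash
mkdir -p pics; cat > h.py <<'E'
import numpy as np, cv2
from bench import arm, eyes, find_in, silhouettes
def world(cam,depth,mask):
    P=eyes.camera_params(cam);K=np.array(P["camera_matrix"]);T=np.linalg.inv(np.array(P["camera_from_world"]))
    v,u=np.nonzero(mask&(depth>0));z=depth[v,u]
    p=np.c_[(u-K[0,2])/K[0,0]*z,(v-K[1,2])/K[1,1]*z,z]
    return p@T[:3,:3].T+T[:3,3]
E
cat > m.py <<'E'
from h import *
import sys
for c in ("top","side"):
    im,d=eyes.get_image(c); cv2.imwrite(f"pics/{c}{sys.argv[1]}.png",im[...,::-1])
    for q in ("unit","lever","knob_mid","pedal_pad","pedal","ink_jar","squeegee"):
        try: r=silhouettes(c,q)
        except Exception as e: print(q,e); continue
        for o in r[:2]:
            p=world(c,d,o["mask"])
            if len(p): print(c,q,round(o["score"],2),np.round(o["bbox"]),len(p),"med",np.median(p,0).round(),"lo",np.percentile(p,3,axis=0).round(),"hi",np.percentile(p,97,axis=0).round())
s=arm.read_state();print(s)
E
python3 m.py 1
```

```text
top unit 0.62 [351. 247. 142. 105.] 10188 med [ 500. -163.   14.] lo [ 394. -325.    9.] hi [625.  -2.  80.]
top lever 0.85 [325. 245.  72.  44.] 1766 med [ 516. -120.   63.] lo [ 465. -177.   58.] hi [560.  -9. 126.]
top knob_mid 0.73 [322. 247.  75.  45.] 1758 med [ 517. -119.   63.] lo [ 466. -175.   58.] hi [560.  -8. 126.]
top pedal_pad 0.91 [400. 258.  46.  34.] 1194 med [ 472. -283.   45.] lo [ 434. -326.   26.] hi [ 516. -230.   59.]
top pedal_pad 0.73 [349. 246. 144. 108.] 10331 med [ 500. -163.   14.] lo [ 394. -325.    9.] hi [629.  -1.  80.]
top pedal 0.86 [400. 260.  46.  35.] 1290 med [ 472. -281.   45.] lo [ 434. -328.   24.] hi [ 514. -228.   60.]
top pedal 0.63 [323. 246.  73.  45.] 1799 med [ 517. -119.   63.] lo [ 466. -177.   58.] hi [561.  -7. 126.]
top ink_jar 0.56 [245. 204.  25.  33.] 713 med [628. 109.  99.] lo [605.  79.  15.] hi [664. 139. 103.]
top squeegee 0.96 [441. 243.  26.  74.] 1572 med [ 516. -408.   19.] lo [ 427. -444.   11.] hi [ 611. -374.   25.]
side unit 0.91 [281. 285. 100. 162.] 11161 med [ 498. -196.   13.] lo [ 391. -342.    9.] hi [627. -
[... 821 characters left out ...]
: array([ 1.37558041e+00,  3.84665127e-01,  7.91869863e-03,  5.48540091e-05,
       -1.19400487e+00, -2.58584539e-01]), 'joint_vel': array([ 1.68383369e-04,  6.80698856e-04, -7.65902388e-04,  1.70027093e-03,
       -1.34051798e-04,  7.45034862e-05]), 'joint_efforts': array([-5.31879832e-04, -3.92028022e+01,  1.88605767e+01,  4.19010669e+00,
       -3.06930888e-04, -1.42509577e-07]), 'position': array([273.98374411, 561.73514398, 231.34863199]), 'ee_rot': array([-5.29921524e-01,  8.48046684e-01, -1.03774201e-06,  3.40025609e-05]), 'contact_force': array([-0.57693247, -0.37461766,  0.61636382]), 'wrist_torque': array([-0.04609685,  0.01249329,  0.00358691]), 'gripper_width': 85.52105733473226}
```

```bash
cat > m2.py <<'E'
from h import *
for c in ("top","side"):
    im,d=eyes.get_image(c); W=world(c,d,d>0)
    w=lambda q: world(c,d,silhouettes(c,q)[0]["mask"])
    u=w("unit");l=w("lever");p=w("pedal_pad")
    s=u[(u[:,2]>8)&(u[:,2]<16)]
    print(c,"plate",cv2.minAreaRect(s[:,:2].astype(np.float32)))
    k=l[(l[:,2]>85)];t=k[k[:,2]>118]
    near=W[(abs(W[:,0]-515)<130)&(abs(W[:,1]+90)<150)&(W[:,2]>112)&(W[:,2]<135)]
    print("knob",len(k),k.mean(0).round(1),k.max(0).round(),k.min(0).round(),"top",len(t),t.mean(0).round(1),"near",len(near),near.mean(0).round(1))
    b=l[(l[:,2]>50)&(l[:,2]<85)]
    print("lever flat",np.histogram(l[:,2],bins=range(40,132,6)))
    a=p[p[:,2]>20]; A=np.c_[a[:,:2],np.ones(len(a))]; print("pedal plane",np.linalg.lstsq(A,a[:,2],rcond=None)[0],cv2.minAreaRect(a[:,:2].astype(np.float32)))
a=cv2.imread("pics/top1.png");b=cv2.imread("pics/side1.png")
cv2.imwrite("pics/c1.png",cv2.resize(np.hstack([a[150:350,200:470],b[150:400,180:400][:200]]),None,fx=1.6,fy=1.6,interpolation=cv2.INTER_CUBIC))
E
python3 m2.py
```

```text
top plate ((518.2969360351562, -171.89096069335938), (359.946533203125, 230.7096710205078), 75.74889373779297)
knob 109 [524.9 -20.9 118.1] [540.   1. 130.] [ 496. -145.   85.] top 81 [527.9  -9.8 125.8] near 90 [528.2 -10.  125.2]
lever flat (array([  0,   4,  21, 915, 200, 150, 265, 116,   3,   4,   2,   5,   3,
        16,  63]), array([ 40,  46,  52,  58,  64,  70,  76,  82,  88,  94, 100, 106, 112,
       118, 124, 130]))
pedal plane [-0.06156799 -0.27183291 -3.67563975] ((475.2722473144531, -278.947021484375), (102.00607299804688, 80.68131256103516), 75.74949645996094)
side plate ((518.335693359375, -173.07135009765625), (360.602783203125, 229.66085815429688), 75.6403579711914)
knob 152 [527.9 -22.4 111.5] [543.  -3. 130.] [ 497. -152.   85.] top 72 [529.5 -15.1 124.7] near 85 [528.9 -15.7 123.3]
lever flat (array([  0,  12,  45, 990, 117, 157, 243, 102,  13,  14,  14,  12,  12,
        26,  45]), array([ 40,  46,  52,  58,  64,  70,  76,  82,  88,  94, 100, 106, 112,
       118, 124, 130]))
pedal plane [-0.08562114 -0.32363161 -8.26331734] ((475.6770324707031, -282.167236328125), (98.93710327148438, 79.06771087646484), 75.10832214355469)
```

View pics/c1.png

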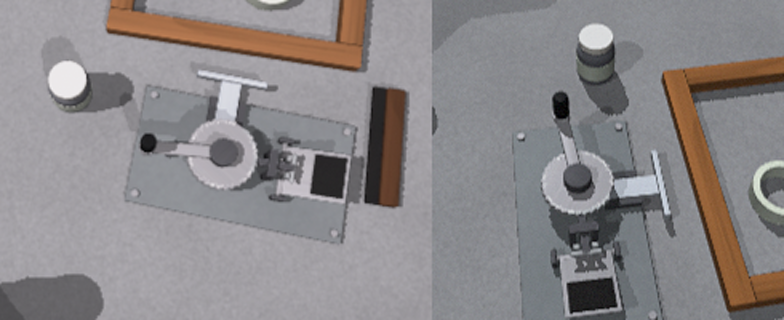

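The top/side crop shows the unit with the lever (knob at crop px 148,143 in the left panel) pointing to world +y, the pedal pad at (328,176), and the stop bar pointing away from the robot. The plate fits agree: unit yaw is about -0.25 and the pivot about (514,-130). The predicted knob (529,-11) matches the measured (528,-12), and the pad should be near (471,-297,50).

>>> play_rows --pt "10 -44 0" --pt "10 -44 0" --pt "10 -44 0" --pt "10 -44 0" --pt "10 -44 0" --pt "10 -44 0" --pt "10 -44 0" --pt "10 -44 0" --pt "10 -44 0" --pt "10 -44 0" --pt "10 -44 0" --pt "10 -44 0" --turn '[-0.11, -0.11, -0.11, -0.11, -0.11, -0.11, -0.11, -0.11, -0.11, -0.11, -0.11, -0.11]' --grip -1

```text
clock: 2.4
position: [393.9, 19.1, 232.1]
ee_rot: [0.122, 0.993, 0.002, 0.004]
contact_force: [1.2, 1.4, 0.6]
gripper_width: -0.3
```

>>> play_rows --pt "9 -39 -15" --pt "9 -39 -15" --pt "9 -39 -15" --pt "9 -39 -15" --pt "9 -39 -15" --pt "9 -39 -15" --pt "9 -39 -15" --pt "9 -39 -15" --pt "4 -5 -15" --pt "0 0 -5" --pt "0 0 0" --turn '[0, 0, 0, 0, 0, 0, 0, 0, 0, 0, 0]'

```text
clock: 3.5
position: [473.2, -316.8, 89.4]
ee_rot: [0.126, 0.992, 0.003, 0.011]
contact_force: [-0.2, 0.5, 0.3]
gripper_width: 0.1
```

```bash
python3 - <<'E'
from h import *
o=[]
for c in("top","side"):
    im,d=eyes.get_image(c);P=eyes.camera_params(c);K=np.array(P["camera_matrix"]);T=np.array(P["camera_from_world"])
    im=im.copy()
    s=arm.read_state()
    q=K@(T@np.r_[471,-297,50,1])[:3];q=q[:2]/q[2];print(c,q, s["position"].round(1))
    cv2.circle(im,tuple(q.round().astype(int).tolist()),2,(255,0,0),-1)
    x,y=q.astype(int);o.append(cv2.resize(im[y-70:y+70,x-70:x+70],(390,390)))
cv2.imwrite("pics/c2.png",np.hstack(o)[...,::-1])
E
```

```text
top [404.50685595 259.02856761] [ 473.3 -316.5   89.9]
side [278.60650669 332.73817041] [ 473.7 -316.4   90.6]
```

View pics/c2.png

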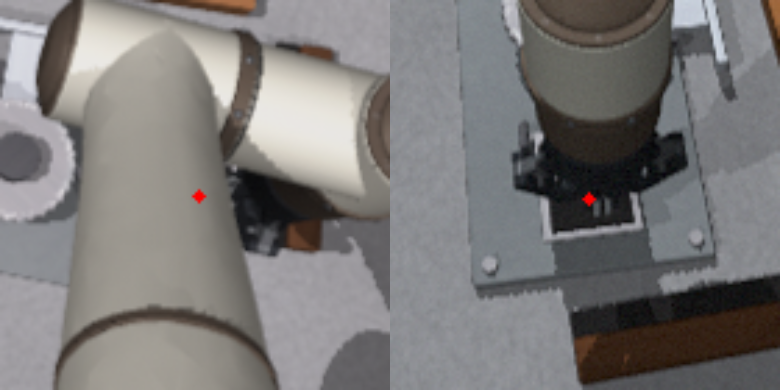

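The side view puts the projected pad centre at px (590,198), on the black pad, with the fingers above and slightly beyond it. The top view is hidden by the arm. I'll move y +18 and press down in small steps.

>>> play_rows --pt "-1 9 0" --pt "-1 9 0" --pt "0 0 -15" --pt "0 0 -15" --pt "0 0 -5" --pt "0 0 -5" --pt "0 0 -5" --pt "0 0 0" --turn '[0, 0, 0, 0, 0, 0, 0, 0]'

```text
clock: 4.4
position: [474.7, -290.3, 52.0]
ee_rot: [0.12, 0.993, 0.002, 0.018]
contact_force: [-0.1, -0.8, 1.1]
gripper_width: 0.0
```

>>> play_rows --pt "-1 -6 -4" --pt "0 -1 -5" --pt "0 0 -5" --pt "0 0 -5" --pt "0 0 -5" --pt "0 0 -3" --turn '[0, 0, 0, 0, 0, 0]'

```text
clock: 5.0
position: [473.6, -300.8, 29.8]
ee_rot: [0.12, 0.993, 0.0, 0.019]
contact_force: [-1.1, 5.1, 9.7]
gripper_width: 0.4
```

>>> play_rows --pt "0 0 -3" --pt "0 0 -3" --pt "0 0 -2" --pt "0 0 -2" --pt "0 0 -2" --turn '[0, 0, 0, 0, 0]'

```text
clock: 5.5
position: [473.6, -301.1, 26.6]
ee_rot: [0.12, 0.993, 0.0, 0.019]
contact_force: [-2.7, 4.9, 14.3]
gripper_width: 0.2
```

```bash
python3 - <<'E'
from h import *
for c in("top","side"):
    im,d=eyes.get_image(c); W=world(c,d,d>0)
    n=W[(np.hypot(W[:,0]-514,W[:,1]+130)<140)&(np.hypot(W[:,0]-514,W[:,1]+130)>100)&(W[:,2]>112)&(W[:,2]<132)&(W[:,1]>-150)]
    print(c,len(n),n.mean(0) if len(n) else "", n.std(0) if len(n) else "")
s=arm.read_state();print(s["position"],s["contact_force"])
E
```

```text
top 90 [619.31739766 -76.41384384 124.63226907] [6.56620404 6.38090625 3.74697035]
side 88 [620.30329672 -81.96832597 123.27739024] [6.62942657 6.38225641 4.33007604]
[ 473.65070604 -301.04813489   26.61202344] [-3.08863014  5.1927599  14.38995482]
```

The lever swung home: the knob is seen at about (620,-79) against a predicted (622,-78). One firmer press to confirm the stop, then release.

>>> play_rows --pt "0 0 -3" --pt "0 0 -4" --pt "0 0 -4" --pt "0 0 -4" --turn '[0, 0, 0, 0]'

```text
clock: 6.0
position: [473.7, -301.1, 26.1]
ee_rot: [0.118, 0.993, -0.001, 0.019]
contact_force: [-6.9, 8.7, 27.4]
gripper_width: -0.4
```

>>> play_rows --pt "0 0 8" --pt "0 0 10" --pt "0 0 15" --pt "0 0 20" --pt "0 0 30" --pt "0 0 40" --pt "0 0 40" --pt "10 10 10" --pt "15 25 0" --pt "15 25 0" --pt "15 25 0" --pt "15 25 0" --turn '[0, 0, 0, 0, 0, 0, 0, -0.14, -0.14, -0.14, -0.14, -0.14]'

```text
clock: 7.2
position: [544.4, -194.3, 210.5]
ee_rot: [0.469, 0.883, -0.007, 0.024]
contact_force: [0.8, -1.3, -0.4]
gripper_width: -0.2
```

>>> play_rows --pt "15 20 0" --pt "15 20 0" --pt "15 20 0" --pt "10 15 0" --pt "0 0 0" --pt "0 0 0" --turn '[-0.14, -0.05, 0, 0, 0, 0]' --grip 1

```text
clock: 7.8
position: [602.8, -115.1, 208.3]
ee_rot: [0.555, 0.832, -0.01, 0.022]
contact_force: [0.2, 0.1, 0.3]
gripper_width: 84.7
```

>>> play_rows --pt "9 18 0" --pt "9 18 0" --pt "0 0 0" --pt "0 0 0" --turn '[0, 0, 0, 0]'

```text
clock: 8.2
position: [621.1, -78.3, 208.3]
ee_rot: [0.556, 0.831, -0.01, 0.022]
contact_force: [0.2, -0.4, -0.6]
gripper_width: 85.6
```

```bash
cat > k.py <<'E'
from h import *
import sys
s=arm.read_state();o=[]
for c in("top","side"):
    im,d=eyes.get_image(c); W=world(c,d,d>0)
    r=np.hypot(W[:,0]-514,W[:,1]+130)
    n=W[(r<140)&(r>100)&(W[:,2]>110)&(W[:,2]<130)&(W[:,1]>-150)]
    p=W[(np.hypot(W[:,0]-471,W[:,1]+297)<8)]
    print(c,"knob",len(n),n.mean(0).round(1) if len(n) else "", "pad z",np.median(p[:,2]) if len(p) else "")
    P=eyes.camera_params(c);K=np.array(P["camera_matrix"]);T=np.array(P["camera_from_world"])
    q=K@(T@np.r_[s["position"][:2],105,1])[:3];x,y=(q[:2]/q[2]).astype(int);o.append(cv2.resize(im[y-60:y+60,x-60:x+60],(390,390)))
cv2.imwrite(f"pics/{sys.argv[1]}.png",np.hstack(o)[...,::-1])
print(s["position"].round(1),s["contact_force"].round(1),s["joints"].round(2))
E
python3 k.py k1
```

```text
top knob 88 [619.  -76.4 124.4] pad z 48.82833283011735
side knob 93 [620.  -82.3 122.9] pad z 48.904591829458695
[621.1 -78.3 208.3] [ 0.2 -0.4 -0.6] [ 0.15  0.39 -0.07  0.05 -1.1  -1.36]
```

View pics/k1.png

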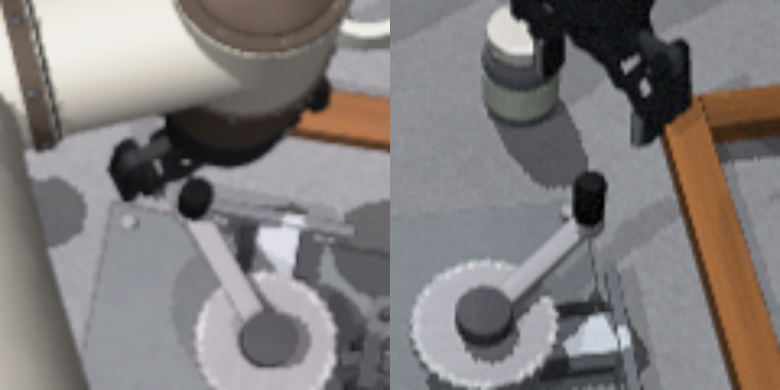

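The knob is at panel px (195,198) top and (590,198) side, below the open jaws. The pedal is up (pad z 49) and the lever home. Now descend.

>>> play_rows --pt "0 0 -30" --pt "0 0 -30" --pt "0 0 -25" --pt "0 0 -20" --pt "0 0 -10" --pt "0 0 -5" --pt "0 0 0" --turn '[0, 0, 0, 0, 0, 0, 0]'

```text
clock: 9.0
position: [621.3, -81.1, 87.7]
ee_rot: [0.557, 0.83, -0.009, 0.025]
contact_force: [-1.5, -0.2, 0.4]
gripper_width: 85.3
```

>>> play_rows --pt "0 2 0" --pt "0 0 0" --pt "0 0 0" --pt "0 0 0" --pt "0 0 0" --pt "0 0 0" --pt "0 0 0" --pt "0 0 0" --turn '[0, 0, 0, 0, 0, 0, 0, 0]' --grip -1

```text
clock: 9.8
position: [622.6, -77.3, 91.9]
ee_rot: [0.558, 0.829, -0.006, 0.027]
contact_force: [-0.1, -0.6, -0.2]
gripper_width: 24.5
```

The knob is gripped (24.5 mm). The TCP lies at r≈120.7 and angle 0.452 about the pivot, so the lever reads about 0. Winding in small arc steps, reading the force each time.

>>> play_rows --pt "-1.5 3 0" --pt "-1.5 3 0" --pt "-1.5 3 0" --pt "-1.5 3 0" --turn '[0.025, 0.025, 0.025, 0.025]'

```text
clock: 10.2
position: [618.6, -69.3, 91.9]
ee_rot: [0.513, 0.858, -0.005, 0.03]
contact_force: [2.5, -4.6, -2.1]
gripper_width: 24.5
```

>>> play_rows --pt "-2 3 0" --pt "-2 3 0" --pt "-2 3 0" --turn '[0.025, 0.025, 0.025]'

```text
clock: 10.5
position: [614.3, -62.3, 91.9]
ee_rot: [0.478, 0.878, -0.004, 0.032]
contact_force: [1.7, -2.0, -1.5]
gripper_width: 24.4
```

>>> play_rows --pt "-2 3 0" --turn '[0.025]'

```text
clock: 10.6
position: [612.5, -59.5, 92.0]
ee_rot: [0.466, 0.884, -0.004, 0.032]
contact_force: [3.5, -4.8, -3.3]
gripper_width: 24.8
```

>>> play_rows --pt "-2 3 0" --turn '[0.025]'

```text
clock: 10.7
position: [610.6, -57.0, 92.0]
ee_rot: [0.454, 0.89, -0.004, 0.033]
contact_force: [3.2, -5.3, -3.9]
gripper_width: 24.5
```

>>> play_rows --pt "-2 3 0" --turn '[0.025]'

```text
clock: 10.8
position: [608.8, -54.6, 92.0]
ee_rot: [0.442, 0.896, -0.004, 0.033]
contact_force: [3.9, -7.3, -3.8]
gripper_width: 24.3
```

Click 1 was felt near θ≈0.15: the force dropped from about 5 to 2.6 N, then climbed. Now θ≈0.22.

>>> play_rows --pt "-2.4 3 0" --pt "-2.4 3 0" --pt "-2.4 3 0" --turn '[0.025, 0.025, 0.025]'

```text
clock: 11.1
position: [602.8, -47.5, 92.0]
ee_rot: [0.405, 0.914, -0.003, 0.035]
contact_force: [5.1, -7.7, -3.0]
gripper_width: 24.5
```

>>> play_rows --pt "-2.5 2.8 0" --turn '[0.025]'

```text
clock: 11.2
position: [600.4, -45.0, 91.9]
ee_rot: [0.393, 0.919, -0.003, 0.036]
contact_force: [-0.4, -0.8, -0.2]
gripper_width: 24.4
```

>>> play_rows --pt "-2.5 2.8 0" --turn '[0.025]'

```text
clock: 11.3
position: [597.7, -42.3, 91.9]
ee_rot: [0.38, 0.924, -0.003, 0.035]
contact_force: [3.0, -4.3, -1.7]
gripper_width: 24.6
```

>>> play_rows --pt "-2.5 2.8 0" --turn '[0.025]'

```text
clock: 11.4
position: [595.0, -39.7, 91.9]
ee_rot: [0.368, 0.929, -0.002, 0.036]
contact_force: [3.5, -5.7, -2.4]
gripper_width: 24.5
```

Click 2 was felt at θ≈0.33 (9 N to 0). Now θ≈0.39.

>>> play_rows --pt "-2.9 2.5 0" --pt "-2.9 2.5 0" --pt "-3 2.4 0" --pt "-3 2.3 0" --turn '[0.025, 0.025, 0.025, 0.025]'

```text
clock: 11.8
position: [584.6, -31.3, 91.9]
ee_rot: [0.316, 0.948, -0.001, 0.038]
contact_force: [4.5, -4.0, -2.3]
gripper_width: 24.8
```

>>> play_rows --pt "-3.1 2.2 0" --turn '[0.025]'

```text
clock: 11.9
position: [581.2, -29.0, 91.9]
ee_rot: [0.303, 0.952, -0.001, 0.038]
contact_force: [2.7, -1.3, -0.1]
gripper_width: 24.1
```

>>> play_rows --pt "-3.1 2.2 0" --turn '[0.025]'

```text
clock: 12.0
position: [577.9, -26.7, 91.9]
ee_rot: [0.29, 0.956, -0.001, 0.038]
contact_force: [3.9, -4.2, -3.0]
gripper_width: 24.5
```

>>> play_rows --pt "-3.2 2.1 0" --turn '[0.025]'

```text
clock: 12.1
position: [574.7, -24.7, 91.9]
ee_rot: [0.277, 0.96, -0.001, 0.038]
contact_force: [6.3, -6.1, -3.2]
gripper_width: 24.3
```

Click 3 was felt at θ≈0.53. Now θ≈0.60.

>>> play_rows --pt "-3.3 1.7 0" --pt "-3.3 1.6 0" --pt "-3.4 1.5 0" --turn '[0.025, 0.025, 0.025]'

```text
clock: 12.4
position: [566.2, -20.3, 92.0]
ee_rot: [0.236, 0.971, 0.001, 0.04]
contact_force: [7.0, -6.2, -5.5]
gripper_width: 24.4
```

>>> play_rows --pt "-3.4 1.4 0" --turn '[0.025]'

```text
clock: 12.5
position: [563.5, -19.0, 92.0]
ee_rot: [0.223, 0.974, 0.001, 0.041]
contact_force: [8.2, -5.9, -4.9]
gripper_width: 24.5
```

>>> play_rows --pt "-3.4 1.3 0" --turn '[0.025]'

```text
clock: 12.6
position: [559.8, -17.6, 91.9]
ee_rot: [0.209, 0.977, 0.002, 0.041]
contact_force: [2.1, -0.6, 0.3]
gripper_width: 24.7
```

Click 4 was felt at θ≈0.735 (10 N to 2 N). Now ease on to about 0.79 and hold.

>>> play_rows --pt "-3.2 1.2 0" --pt "-2.5 0.8 0" --pt "0 0 0" --pt "0 0 0" --pt "0 0 0" --pt "0 0 0" --turn '[0.02, 0.02, 0, 0, 0, 0]'

```text
clock: 13.2
position: [552.5, -14.7, 91.9]
ee_rot: [0.186, 0.982, 0.002, 0.04]
contact_force: [2.7, -2.5, -1.7]
gripper_width: 24.6
```

```bash
python3 k.py k2; python3 - <<'E'
from h import *
s=arm.read_state();p=s["position"];print(np.arctan2(p[1]+130,p[0]-514)-.449,s["joint_vel"].round(4),s["gripper_width"])
for c in("top","side"):
    im,d=eyes.get_image(c)
    for q in("ink_jar","squeegee"):
        r=silhouettes(c,q)
        if r: print(c,q,np.median(world(c,d,r[0]["mask"]),0).round())
E
```

```text
top knob 0  pad z 49.48072944616456
side knob 139 [548.4 -21.5 121.6] pad z 48.917012192172706
[552.5 -14.7  91.9] [ 2.7 -2.5 -1.7] [ 0.28  0.37 -0.43  0.05 -0.69 -0.7 ]
0.7990839384885591 [-0.0008 -0.0001 -0.0014  0.0016 -0.0021  0.0002] 24.59397010639076
top ink_jar [636. 111. 100.]
top squeegee [ 516. -409.   19.]
side ink_jar [645.  89.  98.]
side squeegee [ 517. -414.   20.]
```

View pics/k2.png

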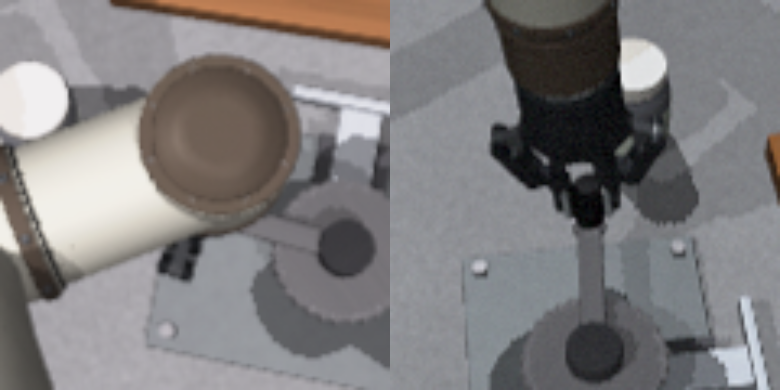

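The knob is held between the fingers (side panel px ~(590,200)), the jar and its shadow look undisturbed, and the pedal pad is up at z 49. The lever reads about 0.80, stationary, with a small residual load.

```bash
python3 -c "
from bench import arm
print(arm.job_done())"
```

```text
the job is handed in; nothing more can be done
None
```

I pressed the pedal to its stop, let it come up, and wound the lever four clicks from home. I handed the job in at about 13.5 s, still holding the knob. No verdict was reported.

- **Pedal and home:** The force rose to about 27 N with no further travel at pad height 26 mm, so the pedal was on its stop. The lever swung home, with the knob seen near (620, -79) against a predicted (622, -78). After release the pad stood at 49 mm with the lever still home.
- **Clicks:** Each click showed as a drop in push force, at about 0.15, 0.33, 0.53 and 0.735 rad. The first drop was the mildest, from about 5 to 2.6 N.
- **Last checks:**
  - The lever was at about 0.80 rad, worked out from the tool position, with the arm still.
  - The fingers were closed on the knob at 24.6 mm, slightly under its nominal 26 mm, with about 4 N of residual load.
  - The pedal was up.
- **Not measured directly:** I could not see the pawl lift. I inferred it from the felt clicks and the lever angle.
- **Bystanders:** The squeegee read the same as at the start, within 1 mm. The ink jar read 8 mm off in the top view and 13 mm (22 mm in height) in the side view. I put this down to the arm partly covering it, since nothing came near it.

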